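Draw the axle out of the moped hub and hold it tipped for inspection

TASK

The wheel axle stands in the moped hub on the round turntable stand, locked down by a sliding fork keeper. Pull the keeper back by its upright tab as far as it goes and leave it there, then draw the axle straight up out of the hub and tip it over until it lies clearly nearer level than upright. Finish while still holding it in the gripper, steady, with all of it at least 20 cm above the bench top, and do not knock the other things on the bench about.

Things in the scene. Friction and masses are not known exactly. Their poses are not given: they have to be found in the camera images.
- stand: Fixed round steel turntable stand, base 200 mm across, carrying an aluminium moped hub: flanges 112 mm across, top 110 mm high, vertical bore 17 mm. Place and yaw vary. Origin on the bench on the bore's axis, z up; +y points to the side column (50 x 22 mm, 92 mm from the axis, 118 mm high, with guide cheeks to 126 mm) that guides the keeper.
- keeper (a joint): Travel (m) of the sliding steel fork keeper along the stand's +y, straight away from the axle: 0 locked, prongs beside the axle's neck above its collar; clear of it from 0.030; 0.055 end stop. Starts at 0 to 0.008, 2 N friction, stays where left. Plate 44 mm wide, 6 thick, upper face 125 mm above the bench, at 0 reaching from 14 mm past the axle's axis to 108 mm on the column side.
- keeper_tab (a point): Middle of the top edge of the keeper's upright steel tab, 167 mm above the bench. Tab: 12 mm thick along the stand's x, 30 mm long along its y, 42 mm high above the plate; 80 mm from the axle's axis when the keeper is at 0. Axes as the stand's: z up, +y the way the keeper pulls back.
- axle: Loose steel axle, 133 mm long, about 0.3 kg, upright in the bore, any yaw. Origin at the middle of its foot, z towards the head. From the foot: shank 14 mm across to 65 mm, collar 30 across to 71, neck 14 across to 93, square head 24 x 24 (sides along x, y) to 133. Collar rests on the hub: foot 45 mm, head 138 to 178 mm above the bench. Balances about 86 mm from the foot.
- axle_top (a point): Middle of the top face of the axle's square head, 133 mm from the foot.
- footrest: Bystander: aluminium rear footrest lying flat, about 135 x 34 x 27 mm; origin under the middle of the 90 mm tread, eye towards +x.
- mirror: Bystander: black plastic side mirror lying glass up, head 85 x 135 x 26 mm, stem reaching 175 mm towards its -y; origin under the middle of the head.
- spanner: Bystander: steel spanner lying flat along its x, roughly 160 to 200 mm long, under 20 mm high.
- bearing: Bystander: steel bearing ring lying flat beside the stand, 44 mm across, 12 mm high; origin under its middle.
- grease: Bystander: upright grease jar 68 mm across, 75 mm high; origin under its middle.
- sprocket: Bystander: dark steel sprocket ring lying flat, 84 mm across, 7 mm high; origin under its middle.
Mind the look-alikes: they are no part of the job. What is shaped like the stand but pink is not meant. What is shaped like the axle but orange is not meant.

How it is judged:
By the outcome, as a careful person would: the job done as asked, in the order asked, and still so for the second after the job is handed in, while the arm keeps its last pose, push and grip.
It also fails if it takes over 48 s, if anything falls off the work surface, if the arm or the gripper's body presses on something with over 40 N, if the wrist force passes 120 N, or if a joint passes its speed limit or range.

ROBOT

A 6-joint arm with a two-finger parallel gripper is mounted at the origin on the work surface. World frame = base frame: x ahead of the robot, y to its left, z up, the work surface at z = 0. Lengths are in mm, angles in rad, forces in N, time in s.
With the tool pointing down it reaches from about 325 to 875 mm from the base axis. Payload 4.4 kg.
Tool frame: the origin (TCP) lies on the centre line of the jaws, within the pads' length; the fingertips stand ahead of it and the grasp point (between the pads) lies 6 mm ahead of it (ctrl.tcp_to_tips is the z of the fingertips in the tool frame, in mm); z points along the fingers, y is the line along which they close (so a half turn about z gives the same grasp; the last joint's range is limited). The gripper opens to 85 mm and grips with 20 to 120 N. Pads are 22 mm wide; open, the fingers measure 114 mm over their backs; the gripper's body (76 mm by 85 mm) begins 54 mm behind the grasp point. The pads swing forward as they close: fully open they stand 13 mm farther back than shut.
Start: joints at [-1.371, 0.207, 1.542, -0, 1.393, -0.15], TCP at [197.586, -539.988, 256.282] pointing down, gripper open.
Joint ranges: [-2.73, 2.73], [-0.86, 2.22], [0.23, 2.46], [-1.11, 4.25], [0.08, 2.63], [-2.82, 2.82]. Speed limits (rad/s): [2.79, 2.79, 3.14, 3.14, 3.14, 3.14].

INTERFACE

Orientations are given as a 3x3 rotation matrix whose columns are the frame's x, y, z axes.
In Python, from plant import ctrl, sensors, optics gives the robot as it stands. Calls block until the motion is done:
- ctrl.move_ptp(position, orientation): joint-space move of the TCP to a pose.
- ctrl.move_l(position, rot=None, vel=150, threshold=None): straight line of the TCP; rot=None keeps the orientation; vel is the mean speed in mm/s. With threshold (N) it stops when the force on the tool has changed by that much, and returns True; else False.
- ctrl.set_joints(angles): joint-space move.
- ctrl.gripper_to(opening, force=None): finger opening in mm; force is the grip in N (None keeps the last); returns when the fingers have stopped.
- ctrl.hold(seconds).
- ctrl.solve_ik(position, orientation): joint angles nearest the present ones, or None.
- sensors.read_state(): the state.
- optics.grab_frame(name): name is "scene" or "top" or "wrist"; returns (picture, depth): 400x640x3 uint8, red, green, blue; 400x640 float32, mm along the optical axis (not along the pixel's ray), 0 where there is no reading.
- optics.camera_params(name): a dict with "mtx" (3x3 intrinsics, pixels), "R" (3x3) and "t" (3): a world point X has camera coordinates R X + t; the wrist camera has in their place "T_tool_cam" (4x4, takes a point from camera to tool coordinates, whose origin is the TCP and whose axes are the flange's). Camera axes: x right, y down, z forward; pixel columns grow to the right and rows downward; lengths in mm; the calibration is good to about 2 mm. A picture is of the moment at which its call begins: read the wrist's pose just before it. camera_params takes no time and is no camera call.
A pose or a line that the arm cannot do raises ctrl.MotionError and nothing moves.
- ctrl.finish_job(): hands the job in; it is judged then, once.
The state is a dict: "t": time; "q": joint angles; "qvel": joint speeds; "tau": joint torques, N m; "eef_pos": TCP position; "eef_rot": TCP orientation; "force": force on the tool from outside, world axes, zero at the start; "wrist_torque": the same for the moment, N m; "grip_width": finger opening in mm; "grasp_force": force on a finger pad.
Only numpy, scipy, OpenCV 4.12 (cv2) and the standard library are available. Lean on these libraries where they do the work, as an engineer would, in place of code of your own. Each camera call takes 0.05 s, during which the arm holds its last target. There are 200 camera calls.

## Working session

There is one attempt and no reset: what is moved stays moved. The work goes in short steps, each a Python script; the robot and the scene stay as the last script left them, time stands still between calls to the robot, and variables do not carry over. Pictures are saved under pics/ and viewed, at most 10 in all, crops included, and the job is handed in when it is done.

```bash
mkdir -p pics; ls
python3 - <<'E'
from plant import ctrl,sensors,optics
import cv2,numpy as np
for n in("top","scene"):
    im,d=optics.grab_frame(n); np.savez(f"pics/{n}0.npz",im=im,d=d)
    cv2.imwrite(f"pics/{n}0.png",im[:,:,::-1]); p=optics.camera_params(n)
    print(n,p["mtx"].round(1).tolist(),p["R"].round(3).tolist(),p["t"].round(1).tolist(), (-p["R"].T@p["t"]).round())
print(sensors.read_state(),ctrl.tcp_to_tips)
E
```

```text
pics
top [[504.3, 0.0, 320.3], [0.0, 504.3, 187.9], [0.0, 0.0, 1.0]] [[-0.005, -1.0, 0.014], [-0.999, 0.004, -0.054], [0.054, -0.014, -0.998]] [-10.6, 564.4, 1493.0] [ 483.    8. 1521.]
scene [[464.1, 0.0, 315.1], [0.0, 464.1, 199.8], [0.0, 0.0, 1.0]] [[0.859, 0.512, -0.006], [0.32, -0.547, -0.773], [-0.399, 0.662, -0.634]] [-462.5, -82.1, 1483.3] [1016. -791.  874.]
{'t': 0.1, 'q': array([-1.37049335e+00,  2.07369974e-01,  1.54281660e+00, -1.55069016e-05,
        1.39351335e+00, -1.50488779e-01]), 'qvel': array([ 0.00054992, -0.00114477, -0.0013743 , -0.00049019,  0.00067877,
        0.00020764]), 'tau': array([-4.56117250e-04, -3.84094012e+01, -2.92546821e+01, -2.53049193e-04,
        4.84760254e-03, -9.08282004e-06]), 'eef_pos': array([ 197.45674802, -539.35430161,  255.21923279]), 'eef_rot': array([[ 9.39100048e-01,  3.43643582e-01, -4.34234253e-04],
       [ 3.43643725e-01, -9.39097832e-01,  2.06210074e-03],
       [ 3.00839241e-04, -2.08574078e-03, -9.99997780e-01]]), 'force': array([-0.59789492, -0.13685281, -0.1224532 ]), 'wrist_torque': array([ 0.00273629, -0.01086075, -0.01895461]), 'grasp_force': 0.0, 'grip_width': 85.24176153462001} 25.0
```

View pics/top0.png

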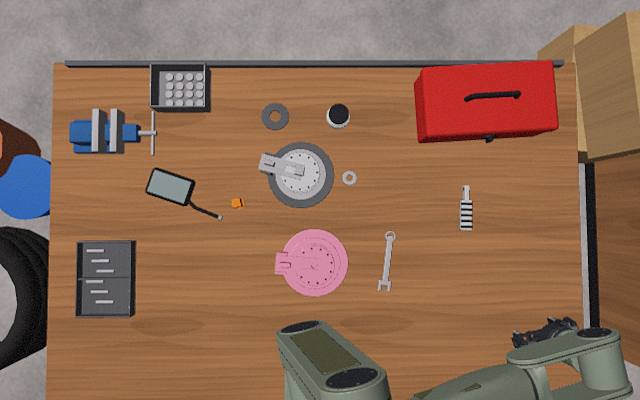

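View pics/scene0.png

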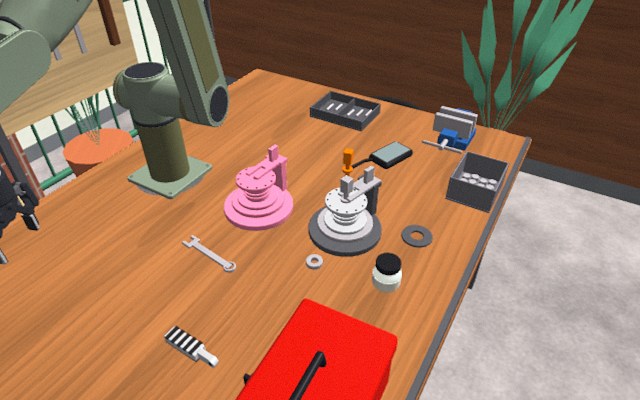

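The top view shows the real stand at about (301,174), with its keeper and column to the left at (268,162). The pink stand is at (312,262) and the orange axle at (237,203). In the scene view the head is at about (347,187) and the tab at (369,175).

```bash
cat > h.py <<'E'
from plant import ctrl,sensors,optics
import cv2,numpy as np
def cloud(d,mtx,R,t):
    v,u=np.mgrid[0:d.shape[0],0:d.shape[1]]
    c=np.stack([(u-mtx[0,2])/mtx[0,0]*d,(v-mtx[1,2])/mtx[1,1]*d,d],-1)
    return (c-t)@R
def down(yaw):  # tool y axis at yaw, pointing down
    y=np.array([np.cos(yaw),np.sin(yaw),0]);z=np.array([0,0,-1.]);return np.stack([np.cross(y,z),y,z],1)
E
python3 - <<'E'
from h import *
A=[]
for n in("top","scene"):
    f=np.load(f"pics/{n}0.npz");p=optics.camera_params(n)
    P=cloud(f["d"].astype(float),p["mtx"],p["R"],p["t"]);im=f["im"].astype(int)
    grey=(im.max(2)-im.min(2)<30)&(f["d"]>0)
    near=(np.hypot(P[...,0]-510,P[...,1]-65)<170)
    for lo,hi in((172,190),(155,172),(118,132),(105,116),(8,40)):
        m=(grey&near&(P[...,2]>lo)&(P[...,2]<hi)).astype(np.uint8)
        k,l,s,c=cv2.connectedComponentsWithStats(m)
        for i in range(1,k):
            if s[i,4]>5:
                q=P[l==i];print(n,lo,hi,s[i,4],c[i].round(),q.mean(0).round(1),(q.min(0)).round(),q.max(0).round(),"rect",[np.round(x,1) for x in cv2.minAreaRect(q[:,:2].astype(np.float32))])
    m=(near&(im.max(2)<120)&grey&(P[...,2]<60)).astype(np.uint8)
    if n=="top":
        q=P[m>0];print("base",q[:,2].mean(),cv2.minEnclosingCircle(q[np.hypot(q[:,0]-510,q[:,1]-50)<125][:,:2].astype(np.float32)))
E
python3 - <<'E'
import cv2
a=cv2.imread("pics/top0.png")[120:220,220:380];b=cv2.imread("pics/scene0.png")[140:260,290:450]
a=cv2.resize(a,None,fx=4,fy=4,interpolation=2);b=cv2.resize(b,None,fx=4,fy=4)
cv2.imwrite("pics/a.png",a);cv2.imwrite("pics/b.png",b)
E
```

```text
top 172 190 82 [299. 169.] [605.2  45.7 178.3] [593.  32. 173.] [617.  59. 183.] rect [array([605.2,  45.8]), array([23.6, 23.9]), np.float64(78.8)]
top 155 172 52 [268. 162.] [627.6 128.3 165.9] [619. 113. 158.] [635. 143. 170.] rect [array([627.9, 128.5]), array([30.2, 11.8]), np.float64(74.6)]
top 118 132 531 [278. 166.] [620.6 106.1 125.3] [583.  33. 118.] [659. 161. 132.] rect [array([619.3,  97.3]), array([122.4,  56.9]), np.float64(75.5)]
top 105 116 778 [303. 173.] [602.3  36.6 110.3] [551.  -8. 105.] [658.  98. 116.] rect [array([604.3,  42.6]), array([102. , 108.4]), np.float64(73.9)]
top 105 116 55 [290. 168.] [614.4  73.7 110.9] [604.  62. 105.] [624.  87. 116.] rect [array([614.1,  73.2]), array([26.5, 16.9]), np.float64(71.9)]
top 8 40 129 [288. 153.] [668.7  82.   28. ] [652.  26.   8.] [679. 119.  40.] rect [array([667.3,  72.6]), array([24. , 93.8]), np.float64(8.0)]
top 8 40 1258 [304. 187.] [567.6  34.4  24. ] [507. -51.   9.] [673. 143.  40.] rect [array([582. ,  34.8]), array([145.6, 194.8]), np.float64(28.3)]
top 8 40 11 [344. 181.] [585.7 -84.9  13.7] [579. -90
[... 835 characters left out ...]
50.  -9. 105.] [658.  91. 116.] rect [array([605.1,  39.6]), array([108.5,  96.5]), np.float64(6.4)]
scene 105 116 28 [353. 192.] [605.3  86.  111.9] [599.  64. 109.] [612. 100. 115.] rect [array([603.4,  83.4]), array([37., 11.]), np.float64(76.8)]
scene 105 116 18 [373. 190.] [646.  124.6 108.6] [637. 119. 105.] [654. 134. 115.] rect [array([647.2, 124.4]), array([19.6,  8.8]), np.float64(38.4)]
scene 8 40 1287 [338. 234.] [605.9   6.4  25.5] [505. -54.   8.] [679. 136.  40.] rect [array([603.9,  30.9]), array([185.3, 169.1]), np.float64(20.1)]
scene 8 40 15 [314. 255.] [584.3 -84.7  12.9] [576. -91.  11.] [594. -78.  16.] rect [array([584.4, -82.8]), array([20.5,  8.3]), np.float64(25.7)]
```

View pics/b.png

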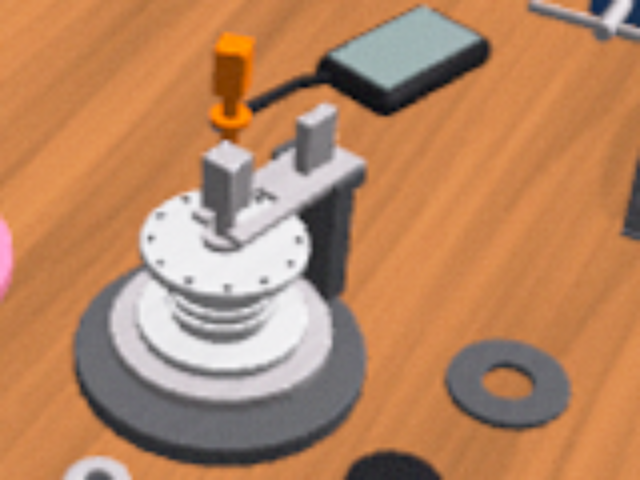

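The crop confirms the geometry. The axle is at (605.1, 45.5) and the tab at (627.6, 128.4), so the stand's +y points at about 74.8° and the keeper has travelled about 6 mm. I'll grip the tab now and pull it back.

Run:
```python
from h import *
a=np.array([605.1,45.5]);b=np.array([627.6,128.4]);u=(b-a)/np.linalg.norm(b-a);yaw=np.arctan2(u[1],u[0])
s=sensors.read_state();ctrl.move_l([197,-540,350])
best=min((j for w in(yaw-np.pi/2,yaw+np.pi/2) if (j:=ctrl.solve_ik([*b,350],down(w))) is not None),key=lambda j:abs(j[5]))
w=min((yaw-np.pi/2,yaw+np.pi/2),key=lambda w:abs(ctrl.solve_ik([*b,350],down(w))[5]))
R=down(w);print(best,w)
ctrl.move_ptp([*b,350],R);ctrl.gripper_to(45,30)
print(ctrl.move_l([*b,158],vel=120,threshold=15))
ctrl.gripper_to(0,40);s=sensors.read_state();print(s['grip_width'],s['grasp_force'],s['eef_pos'],s['force'],s['t'])
e=b+u*54
print(ctrl.move_l([*e,158],vel=40,threshold=20))
s=sensors.read_state();print(s['grip_width'],s['eef_pos'],s['force'],(s['eef_pos'][:2]-a)@u-80,s['t'])
```

```text
[ 6.68332760e-02  2.94944080e-01  1.24183212e+00 -4.44089210e-16
  1.60481646e+00  3.31860086e-01] -0.26502680982121807
False
11.601190133548988 41.068081855773926 [625.51174353 129.20500259 158.69863085] [-8.19692765  0.59659092  6.02033226] 6.2917
False
11.41071928345585 [638.33858881 176.57397227 158.66130407] [-13.66510849 -11.13970764  10.39196642] 55.2039417669551 7.7917
```

Run:
```python
from h import *
u=np.array([22.5,82.9]);u/=np.linalg.norm(u)
p=sensors.read_state()['eef_pos']
print(ctrl.move_l([*(p[:2]+u*4),p[2]],vel=15,threshold=15))
s=sensors.read_state();print((s['eef_pos']-p).round(2),s['force'])
ctrl.gripper_to(45);ctrl.move_l([*s['eef_pos'][:2],300],vel=200)
im,d=optics.grab_frame("scene");p=optics.camera_params("scene");im2,d2=optics.grab_frame("top");p2=optics.camera_params("top")
for D,q in((d,p),(d2,p2)):
    P=cloud(D.astype(float),q["mtx"],q["R"],q["t"])
    for c,lo,hi,r in(((605,45),172,190,30),((640,178),150,172,24)):
        m=(np.hypot(P[...,0]-c[0],P[...,1]-c[1])<r)&(P[...,2]>lo)&(P[...,2]<hi);x=P[m]
        if len(x)>5: print(len(x),x.mean(0).round(1),cv2.minAreaRect(x[:,:2].astype(np.float32)))
cv2.imwrite("pics/c.png",cv2.resize(im[120:270,260:460,::-1],None,fx=3,fy=3))
```

```text
False
[-0.15 -0.02 -0.  ] [-4.83111029 -9.33056274  2.61946674]
82 [604.8  45.3 178.3] ((603.4107055664062, 46.51655197143555), (24.114276885986328, 25.804601669311523), 75.3375244140625)
82 [640.4 174.2 162. ] ((639.5311889648438, 177.6270294189453), (30.911354064941406, 14.60780143737793), 71.80653381347656)
79 [605.   45.7 178.3] ((605.4283447265625, 45.78712844848633), (23.479820251464844, 24.044830322265625), 78.15435028076172)
```

View pics/c.png

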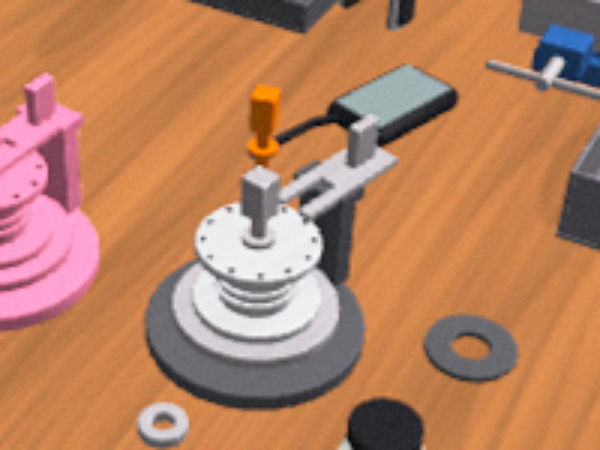

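The fork has moved fully clear of the neck. The last 4 mm of commanded pull produced no motion, so the keeper is at its end stop. Next I'll grip the axle head and lift.

Run:
```python
from h import *
a=np.array([604.3,45.7]);yaw=np.deg2rad(77)
w=min((yaw,yaw-np.pi),key=lambda w:abs(ctrl.solve_ik([*a,300],down(w))[5]));R=down(w)
ctrl.gripper_to(60)
ctrl.move_ptp([*a,300],R)
print(w,ctrl.move_l([*a,166],vel=120,threshold=15))
ctrl.gripper_to(0,70);s=sensors.read_state();print(s['grip_width'],s['grasp_force'],s['eef_pos'],s['force'],s['t'],s['q'])
print(ctrl.move_l([*s['eef_pos'][:2],190],vel=40,threshold=30));print(sensors.read_state()['force'])
print(ctrl.move_l([*s['eef_pos'][:2],400],vel=150,threshold=30))
s=sensors.read_state();print(s['grip_width'],s['force'],s['eef_pos'],s['t'])
p=s['eef_pos']
# tilt outward about tool y
for x in(600,550,500):
  for deg in(65,75,85):
    for ax in (1,-1):
      T=cv2.Rodrigues(R[:,1]*np.deg2rad(deg)*ax)[0]@R
      j=ctrl.solve_ik([x,p[1],420],T);print(x,deg,ax,T[:,2].round(2),None if j is None else j.round(2))
```

```text
1.3439035240356338 False
23.234736409102315 68.45553874969482 [604.78439407  45.82296102 166.85068312] [-0.64327066  0.15782229  2.88369819] 13.0583 [-6.71058868e-02  3.54907440e-01  1.54719873e+00  2.68923827e-04
  1.23806006e+00 -1.41115369e+00]
False
[ 0.40464054 -0.5953058  -3.97409876]
False
23.343701042959548 [-0.54396314 -0.36685202 -3.72243453] [604.33700617  45.83769336 398.50479919] 15.3583
600 65 1 [-0.88  0.2  -0.42] None
600 65 -1 [ 0.88 -0.2  -0.42] [ 0.05 -0.29  2.03 -0.75  0.38 -0.74]
600 75 1 [-0.94  0.22 -0.26] None
600 75 -1 [ 0.94 -0.22 -0.26] None
600 85 1 [-0.97  0.22 -0.09] None
600 85 -1 [ 0.97 -0.22 -0.09] [ 0.08 -0.22  2.19  3.94  0.43  0.85]
550 65 1 [-0.88  0.2  -0.42] None
550 65 -1 [ 0.88 -0.2  -0.42] [ 0.06 -0.42  2.11 -0.7   0.42 -0.79]
550 75 1 [-0.94  0.22 -0.26] None
550 75 -1 [ 0.94 -0.22 -0.26] None
550 85 1 [-0.97  0.22 -0.09] None
550 85 -1 [ 0.97 -0.22 -0.09] [ 0.09 -0.35  2.29  4.03  0.41  0.75]
500 65 1 [-0.88  0.2  -0.42] None
500 65 -1 [ 0.88 -0.2  -0.42] [ 0.08 -0.56  2.19 -0.63  0.48 -0.86]
500 75 1 [-0.94  0.22 -0.26] None
500 75 -1 [ 0.94 -0.22 -0.26] None
500 85 1 [-0.97  0.22 -0.09] None
500 85 -1 [ 0.97 -0.22 -0.09] [ 0.11 -0.51  2.37  4.2   0.39  0.58]
```

Run:
```python
from h import *
s=sensors.read_state();p=s['eef_pos'];q=s['q']
def pose(pt,deg):
    az=np.arctan2(pt[1],pt[0]);R=down(az+np.pi/2);c=np.array([np.cos(az),np.sin(az),0])
    return cv2.Rodrigues(R[:,1]*-np.deg2rad(deg))[0]@R
best=None
for x in(600,550,500):
  for z in(400,450,500):
    for deg in(65,70,75,80):
        pt=[x,46,z];T=pose(pt,deg);j=ctrl.solve_ik(pt,T)
        if j is not None and abs(j[3])<.5 and j[4]>.15 and j[2]<2.4 and j[1]>-.8:
            if best is None or deg>best[0]: best=(deg,pt,T,j)
print(best)
deg,pt,T,j=best
ctrl.move_l(pt,vel=150) if pt[0]!=600 else None
print(abs(j-sensors.read_state()['q']).round(2))
n=6
q0=sensors.read_state()['q']
for k in range(1,4): ctrl.set_joints(list(q0+(j-q0)*k/3))
ctrl.hold(.5)
s=sensors.read_state();print(s['grip_width'],s['grasp_force'],s['force'],s['eef_pos'],s['eef_rot'][:,2],abs(s['qvel']).max(),s['t'])
im,d=optics.grab_frame("scene");cv2.imwrite("pics/d.png",im[:,:,::-1])
```

```text
(65, [600, 46, 500], array([[-4.21381682e-01, -7.64423403e-02,  9.03655934e-01],
       [-3.23059290e-02,  9.97074004e-01,  6.92802882e-02],
       [-9.06307787e-01, -2.37962766e-18, -4.22618262e-01]]), array([-0.18134167, -0.39541873,  1.93728298,  0.47646649,  0.52812901,
       -2.10115616]))
[0.11 0.6  0.68 0.48 1.16 0.69]
22.979424680245977 69.46500420570374 [ 0.10732931 -0.38653652 -3.94580138] [600.23238111  46.07291954 499.84372257] [ 0.90336786  0.06956698 -0.42318666] 0.0071429602263723855 17.2333
```

View pics/d.png

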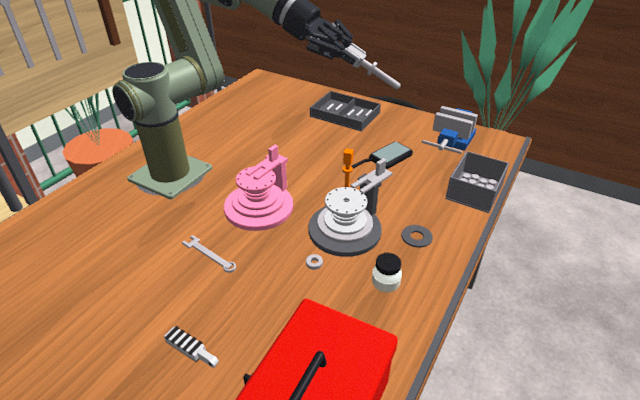

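The picture shows the axle in the gripper at (375,68), tipped 65° from upright, and the keeper still pulled back. There is plenty of time left, so I'll check for an easy flatter pose.

Run:
```python
from h import *
s=sensors.read_state();q=s['q'];R=s['eef_rot'];best=None
for x in range(450,751,50):
 for y in(-50,46,140):
  for z in(400,500,600):
   for azd in(-40,-20,0,20,40):
    for deg in(8,12,18):
     T=cv2.Rodrigues(np.array([0,0,np.deg2rad(azd)]))[0]@cv2.Rodrigues(R[:,1]*-np.deg2rad(deg))[0]@R
     j=ctrl.solve_ik([x,y,z],T)
     if j is None or j[4]<.2 or j[2]>2.35 or j[1]<-.75 or abs(j[5])>2.7: continue
     c=abs(j-q).max()
     if c<1.2 and (best is None or (deg,-c)>(best[0],-best[1])): best=(deg,c,j,x,y,z,azd)
print(best)
if best:
    for k in range(1,4): ctrl.set_joints(list(q+(best[2]-q)*k/3))
ctrl.hold(.8)
s=sensors.read_state();print(s['grip_width'],s['grasp_force'],s['force'],s['eef_pos'],s['eef_rot'][:,2],abs(s['qvel']).max(),s['t'])
im,d=optics.grab_frame("scene");cv2.imwrite("pics/e.png",im[:,:,::-1])
```

```text
(18, np.float64(0.40478103681296906), array([-0.24288148, -0.60651718,  2.03237148,  0.88116775,  0.41601487,
       -2.44820285]), 550, 46, 600, 0)
23.022430478785992 69.70581293106079 [ 0.7579163   0.35624403 -3.28865127] [549.97140776  45.99932462 600.05645099] [ 0.98958795  0.07599083 -0.12223376] 0.0018088748123247028 18.9083
```

View pics/e.png

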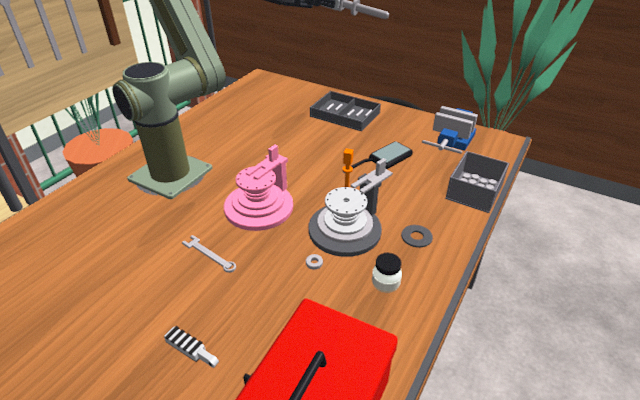

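The axle is now nearly level at (365,10), about 7° below horizontal, held firmly and steady. The bystanders have not moved and the keeper is still back.

```bash
python3 -c "
from plant import ctrl
print(ctrl.finish_job())"
```

```text
the job is handed in; nothing more can be done
None
```

The job is handed in: the keeper is pulled back to its end stop and left there, and the axle is out of the hub, held steady in the gripper about 7° from level and roughly 60 cm above the bench, with nothing else disturbed, at about 19 s of the 48 s allowed.

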